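Open the takeaway-lid rack for restocking

TASK

The takeaway-lid rack on the counter is running low: open it for a fresh stack. With the fingertips press the orange release on the grey follower and, keeping it pressed, push the follower back along its bar, away from the lids, until it is fully home against the wooden plate at the loading end; then let the release spring up and leave the follower standing there. Do not shove or lift the rack, leave the lids lying in it, and leave the spare lids, the cup and the milk pitcher where they stand.

Things in the scene. Friction and masses are not known exactly. Their poses are not given: they have to be found in the camera images.
- lid_rack: Rack for takeaway lids, 282 x 108 mm, loose on rubber feet (about 2.4 kg): dark base plate, two wooden end plates, two steel rods and a toothed bar between them. Origin: underside centre, on the counter; x along the bar, z up. At -x the two-horned dispensing end (98 mm tall), at +x the plain loading end (64 mm tall, inner face at x = 133 mm, 3 mm bumpers).
- follower (a joint): Position of the grey follower (sliding jaw, 78 x 78 mm in plan) along the rack's +x, m. 0: face nearest the lids (at rack x = -62 mm); 0.114: fully home on the loading end's bumpers. Starts at about 0 to 0.03. Friction about 2 N. Without the release the ratchet stops it towards +x within 8 mm; only the last 10 mm before home have no teeth.
- release (a joint): How far the orange release is pressed down, m: 0 up, 0.008 fully down. A spring pushes it up, 3 N at the top, 6 N fully down. At the start the pawl may ride on a tooth's ramp, so that it rests up to 0.0045 down. The ratchet is free while it is pressed by more than 0.005; let go at home, it springs fully up.
- release_top (a point): Centre of the top of the orange release, a ribbed button 36 mm along the bar, 42 mm across, 62 mm above the counter when up. It sinks straight down and travels with the follower, in a well 49 mm long, open at the sides: 25 mm from its centre towards the lids is the face plate (top 96 mm above the counter), 24 mm towards the loading end the push block.
- push_face (a point): Middle of the face of the grey push block that looks towards the lids (78 mm wide, 48 to 84 mm above the counter, this point at 72 mm). Fingertips standing on the release push the follower home against this face.
- lids_in_rack: Black lids left in the rack: one stack, 91 mm diameter, 66 mm long, lying on the rods with its axis along the bar between dispensing end and follower; top 122 mm above the counter. Origin: centre of its end face at the dispensing end; its z runs along the rack's x. Must stay lying there.
- spare_lids: A fresh stack of black lids standing on the far side of the rack, 91 mm diameter, 66 mm tall. Origin: centre of its underside. Must not be disturbed.
- cup: Cream cup standing on the far side of the rack, 86 mm wide, 102 mm with its handle, 56 mm tall. Origin: underside. Must not be disturbed.
- milk_pitcher: Small steel milk pitcher standing on the near side of the rack, 72 x 99 mm, 88 mm tall. Origin: underside. Must not be disturbed.
Mind the look-alikes: they are no part of the job. What is shaped like the cup but blue is not meant.

How it is judged:
On the way, in this order (a step that is already met when the one before it is completed fails the run):
1. the fingers hold the release pressed, the follower still near the lids (value of joint release above 0.005 m and contact force between the fingers and release above 1 N and value of joint follower below 0.045 m), for 0.1 s.
2. the follower is pushed home at the loading end (value of joint follower above 0.106 m), for 0.1 s.
At the end, for the whole second after the job is handed in: Follower within 8 mm of fully home, release up (under 2 mm), rack within 30 mm of its start and level, its lids still lying on the rods (slid at most 20 mm), spare lids, cup and pitcher upright and within 20 mm of their starts (value of joint follower above 0.106 m and value of joint release below 0.002 m and distance of lid_rack from where it was at the start of the episode below 0.03 m and angle between lid_rack's own z axis and vertical below 0.05 rad and x of lids_in_rack in the frame of lid_rack between -0.14 and -0.112 m and angle between the z axis of lids_in_rack and the x axis of lid_rack, either way round below 0.1 rad and distance of each of spare_lids, cup, milk_pitcher from where it was at the start of the episode below 0.02 m and angle between each of spare_lids, cup, milk_pitcher's own z axis and vertical below 0.1 rad and linear speed of lid_rack below 0.02 m/s); the robot touches nothing.
It fails at once if the rack is shoved more than 30 mm, or lifted or tipped (distance of lid_rack from where it was at the start of the episode above 0.03 m or height (world z) of lid_rack above 0.012 m or angle between lid_rack's own z axis and vertical above 0.12 rad).
It fails at once if the lids in the rack are lifted (z of lids_in_rack in the frame of lid_rack above 0.09 m).
It fails at once if the spare lids, the cup or the pitcher are knocked, lifted or carried (distance of any of spare_lids, cup, milk_pitcher from where it was at the start of the episode above 0.02 m).
It also fails if it takes over 32 s, if anything falls off the work surface, if the arm or the gripper's body presses on something with over 40 N, if the wrist force passes 120 N, or if a joint passes its speed limit or range.

ROBOT

A 6-joint arm with a two-finger parallel gripper is mounted at the origin on a cart in front of the work surface, level with it; the furniture and walls round the work are solid. World frame = base frame: x ahead of the robot, y to its left, z up, the work surface at z = 0. Lengths are in m, angles in rad, forces in N, time in s.
With the tool pointing down it reaches from about 0.275 to 0.75 m from the base axis. Payload 10.2 kg.
Tool frame: the origin (TCP) lies midway between the tips of the shut fingers; the grasp point (between the pads) lies 19 mm behind it; z points along the fingers, y is the line along which they close (so a half turn about z gives the same grasp; the last joint's range is limited). The gripper opens to 88 mm and grips with 3 to 60 N. Pads are 18 mm wide; open, the fingers measure 123 mm over their backs; the gripper's body (75 mm by 187 mm) begins 45 mm behind the grasp point.
Start: joints at [0.903, 0.313, 1.498, -0, 1.331, -0.223], TCP at [0.226, 0.474, 0.239] pointing down, gripper open.
Joint ranges: [-2.94, 2.94], [-0.97, 2.17], [0.19, 2.56], [-1.23, 4.37], [0.02, 3.11], [-2.88, 2.88]. Speed limits (rad/s): [2.39, 2.39, 3.01, 3.14, 3.14, 3.14].

INTERFACE

Orientations are given as a unit quaternion [x, y, z, w].
In Python, from bench import env gives the robot as it stands.
- The arm moves only by the tool apply_moves, never from a script. Its argument "steps" is a list of rows, each a list of 7 numbers: the shift along the tool's x, y, z in cm, then the turn, a rotation vector about the tool's x, y, z in degrees, then the closure, from -1 (fully open) to 1 (shut). A call has 1 to 12 rows; each row is the pose to reach, as a shift and turn from the pose commanded when the call began, along the tool's axes at that moment; what a row does not reach only later rows make up. A row lasts 1/12 s, in which the tool goes at most 41.7 mm and 7.16 degrees, less where a joint would pass 70% of its speed; a pose out of reach is approached as far as the arm can. A call with a gripper value outside its range is refused whole. The fingers move at their own pace and stop on an object; "grip_force" is the grip in N (left out, the last holds). Time passes only in rows, so rows that repeat a pose let the fingers close. It gives the time, the measured TCP pose, the force, the opening and the grip force at its end, in the units of the state.
- env.sense(): the state, without advancing time (a new reading comes with each control period).
- env.read_camera(name): name is "side" or "top" or "wrist"; returns (picture, depth): 384x512x3 uint8, red, green, blue; 384x512 float32, m along the optical axis (not along the pixel's ray), 0 where there is no reading.
- env.camera_params(name): a dict with "vfov" (degrees; the focal length in pixels is half the picture's height over the tangent of half this angle, whatever the lens; pixels are square), "cx", "cy" (the principal point, pixels), "rvec" (rotation vector, rad) and "tvec" (3), from world to camera coordinates, as OpenCV has them; the wrist camera has in their place "hand_eye" (4x4, takes a point from camera to tool coordinates, whose origin is the TCP and whose axes are the flange's). Camera axes: x right, y down, z forward; pixel columns grow to the right and rows downward; lengths in m; the calibration is good to about 2 mm. A picture is of the moment at which its call begins: read the wrist's pose just before it. camera_params takes no time and is no camera call.
- env.job_done(): hands the job in; it is judged then, once.
The state is a dict: "clock": time; "joint_positions": joint angles; "qd": joint speeds; "joint_efforts": joint torques, N m; "position": TCP position; "tool_rot": TCP orientation; "contact_force": force on the tool from outside, world axes, zero at the start; "ft_torque": the same for the moment, N m; "opening": finger opening in m; "grip_force": force on a finger pad.
Only numpy, scipy, OpenCV 4.12 (cv2) and the standard library are available. Lean on these libraries where they do the work, as an engineer would, in place of code of your own. Each camera call takes 0.05 s, during which the arm holds its last target. There are 200 camera calls.

## Working session

There is one attempt and no reset: what is moved stays moved. The work goes in short steps, Python scripts to look and compute and a tool call to move; the robot and the scene stay as the last step left them, time stands still between calls to the robot, and variables do not carry over. Pictures are saved under pics/ and viewed, at most 10 in all, crops included, and the job is handed in when it is done.

Besides the shell and the picture viewer there is one more tool, called as name([rows], argument=value, ...), one row to a line, values as JSON. apply_moves: Moves the arm, as the interface text tells. Its arguments: {"type":"object","properties":{"steps":{"type":"array","items":{"type":"array","items":{"type":"number"}}},"grip_force":{"type":"number"}},"required":["steps"]}

```bash
mkdir -p pics; ls; cat > h.py <<'E'
import numpy as np, cv2
from bench import env
from scipy.spatial.transform import Rotation as R
def cam(n):
    s=env.sense(); im,d=env.read_camera(n); p=env.camera_params(n)
    H,W=d.shape; f=H/2/np.tan(np.radians(p["vfov"])/2)
    v,u=np.mgrid[:H,:W]
    P=np.stack([(u-p["cx"])/f*d,(v-p["cy"])/f*d,d],-1)
    if "hand_eye" in p:
        T=np.array(p["hand_eye"]); P=P@T[:3,:3].T+T[:3,3]
        P=P@R.from_quat(s["tool_rot"]).as_matrix().T+s["position"]
    else:
        M=cv2.Rodrigues(np.array(p["rvec"],float))[0]; P=(P-np.array(p["tvec"]).ravel())@M
    P[d==0]=np.nan
    return im,P
def save(n,im): cv2.imwrite("pics/"+n,im[...,::-1])
E
python3 - <<'E'
from h import *
print(env.sense())
a,P=cam("top"); b,Q=cam("side"); save("top.png",a); save("side.png",b)
np.savez("v.npz",a=a,P=P,b=b,Q=Q)
for im,X in((a,P),(b,Q)):
    h=cv2.cvtColor(im,cv2.COLOR_RGB2HSV)
    m=((h[...,0]>5)&(h[...,0]<18)&(h[...,1]>190)&(h[...,2]>120)).astype(np.uint8)
    n,l,s,c=cv2.connectedComponentsWithStats(m)
    for i in range(1,n):
        if s[i,4]>40: print(s[i],c[i],np.nanmedian(X[l==i],0))
E
```

```text
pics
{'clock': 0.0, 'joint_positions': array([ 9.02606649e-01,  3.13443574e-01,  1.49843645e+00, -9.41431163e-06,
        1.33101439e+00, -2.23362728e-01]), 'qd': array([-0.00051853, -0.00146406, -0.00054462, -0.00037602, -0.00085419,
        0.00056341]), 'joint_efforts': array([ 4.40019166e-04, -4.02206755e+01, -2.52271396e+01,  6.94505079e-02,
        3.52543930e-02, -4.90122716e-05]), 'position': array([0.22574396, 0.47370938, 0.2381646 ]), 'tool_rot': array([ 2.20583149e-01,  9.75367957e-01, -5.89246819e-04, -2.76508366e-04]), 'contact_force': array([-0.35915402,  0.09571543,  0.03235625]), 'ft_torque': array([-0.05917491, -0.00444183,  0.01187492]), 'grip_force': 0.0, 'opening': 0.08832926152381819}
[235 176  20  21 225] [244.24444444 185.92888889] [0.55930797 0.07345721 0.05898764]
```

View pics/top.png

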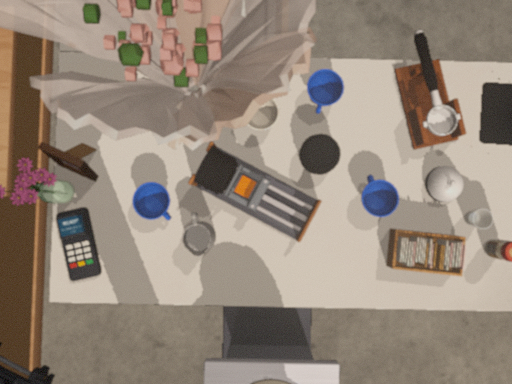

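View pics/side.png

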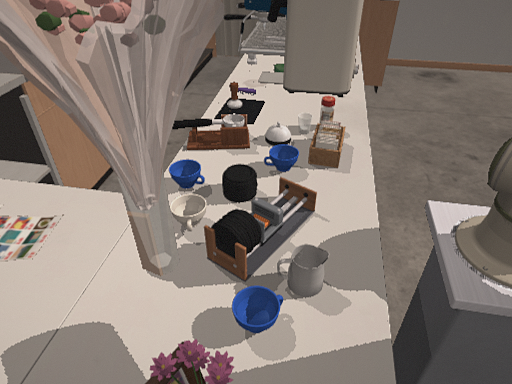

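The top view shows the orange release at (244,186), the lids at (216,170) and the loading end at about (310,218). The pitcher is at (198,237) and the bouquet is up-left. Next I'll measure the rack axis.

```bash
python3 - <<'E'
from h import *
D=np.load("v.npz"); a,P=D["a"],D["P"]
h=cv2.cvtColor(a,cv2.COLOR_RGB2HSV)
rel=np.array([.559,.0735])
d2=np.hypot(P[...,0]-rel[0],P[...,1]-rel[1])
m=((h[...,0]>3)&(h[...,0]<20)&(h[...,1]>90)&(d2<.3)&(P[...,2]>.03)&(P[...,2]<.12)).astype(np.uint8)
n,l,s,c=cv2.connectedComponentsWithStats(m)
for i in range(1,n):
    if s[i,4]>15: print(s[i],c[i].round(1),np.nanmedian(P[l==i],0).round(4), cv2.minAreaRect((P[l==i][:,:2]*1000).astype(np.float32)))
# rods/toothed bar direction: base plate region via height profile along approx axis
e=np.array([-.43,-.90]);
for nm,(u,v) in dict(lid=(216,170),rel=(244,186),pb=(256,192),load=(310,218),disp=(203,168),pitch=(198,237),spare=(320,154),cup=(262,115),flower=(195,90),fl2=(150,120),fl3=(240,110)).items(): print(nm,P[v,u].round(3))
# points above .15 near work
k=(P[...,2]>.15)&(d2<.35); print("tall",k.sum(), P[k].min(0) if k.sum() else 0)
if k.sum(): 
    q=P[k]; print("nearest tall",q[np.argsort(np.hypot(q[:,0]-rel[0],q[:,1]-rel[1]))[:5]])
    q=P[(P[...,2]>.12)&(P[...,2]<.45)&(d2<.35)]; print(len(q), q[np.argsort(np.hypot(q[:,0]-rel[0],q[:,1]-rel[1]))[:400:40]])
Q=D["Q"]; 
for nm,(u,v) in dict(vase=(155,235),vase2=(150,200),v3=(145,150),v4=(200,100),v5=(210,60)).items(): print(nm,Q[v,u])
q=Q[(np.hypot(Q[...,0]-.56,Q[...,1]-.07)<.2)&(Q[...,2]>.13)]; print(len(q), q[np.argsort(np.hypot(q[:,0]-.56,q[:,1]-.07))[:400:40]])
print(np.array(env.camera_params("wrist")["hand_eye"]).round(3))
cv2.imwrite("pics/crop.png",cv2.resize(a[130:250,170:340,::-1],None,fx=4.5,fy=4.5,interpolation=cv2.INTER_CUBIC))
E
```

```text
[207 142   9  10  40] [210.2 146.1] [0.6449 0.1487 0.0968] ((642.6551513671875, 149.71275329589844), (7.473256587982178, 22.46308708190918), 70.8631362915039)
[189 174   7  12  57] [192.5 179.9] [0.5685 0.1866 0.0957] ((570.2880859375, 185.3411102294922), (10.755496978759766, 23.31649398803711), 62.49788284301758)
[234 175  23  24 333] [244.7 186.2] [0.5592 0.0717 0.0584] ((558.9818115234375, 72.61712646484375), (38.20181655883789, 46.499969482421875), 61.928524017333984)
[298 200  23  41 161] [308.4 220.2] [ 0.4855 -0.0744  0.0614] ((485.0884704589844, -74.21221923828125), (6.84450101852417, 101.80461120605469), 62.86484146118164)
lid [0.59  0.132 0.124]
rel [0.559 0.074 0.061]
pb [0.546 0.046 0.081]
load [ 0.49  -0.077  0.061]
disp [0.594 0.161 0.115]
pitch [0.438 0.182 0.006]
spare [ 0.635 -0.097  0.063]
cup [0.732 0.036 0.007]
flower [0.775 0.19  0.063]
fl2 [0.624 0.179 0.53 ]
fl3 [0.632 0.061 0.568]
tall 32796 [ 0.58620476 -0.03551815  0.16924038]
nearest tall [[0.60017552 0.09143784 0.53714835]
 [0.59998811 0.09259826 0.53832968]
 [0.60116426 0.08997207 0.5394958 ]
 [0.60119546
[... 373 characters left out ...]
7854 0.41475236]
 [0.67438656 0.15384186 0.41438894]]
vase [0.73479499 0.20668512 0.11528684]
vase2 [nan nan nan]
v3 [0.71374844 0.21404685 0.31097336]
v4 [ 1.6387874  -2.63598517 -0.91623942]
v5 [nan nan nan]
7089 [[0.60678961 0.10293295 0.48828136]
 [0.60740764 0.11042001 0.49514699]
 [0.61320678 0.10792916 0.48503842]
 [0.6162779  0.10907947 0.47971511]
 [0.61895692 0.11065841 0.4785908 ]
 [0.62142437 0.11292447 0.47763541]
 [0.62865808 0.10884589 0.45944389]
 [0.63144976 0.11146285 0.45422168]
 [0.63361913 0.11447722 0.45492599]
 [0.63658687 0.11541341 0.45358414]]
[[ 0.    -0.954 -0.3    0.077]
 [ 1.    -0.     0.     0.   ]
 [-0.    -0.3    0.954 -0.147]
 [ 0.     0.     0.     1.   ]]
```

View pics/crop.png

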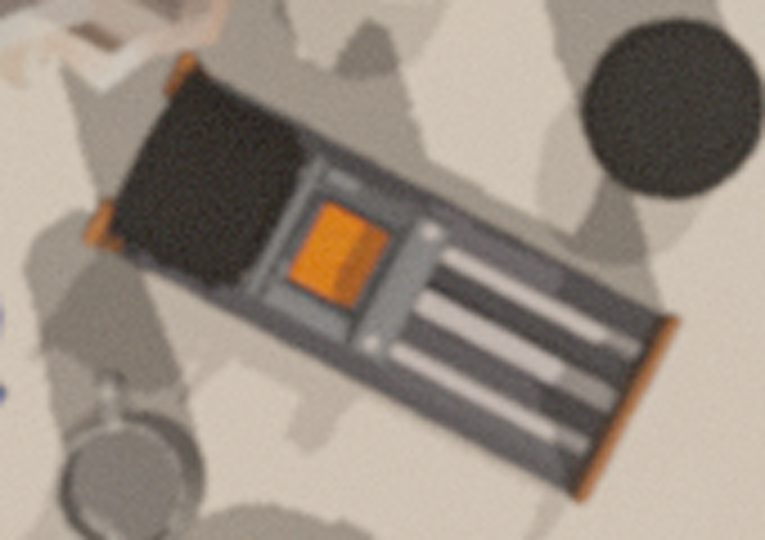

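Measured values:
- **Bar direction:** about (-0.449, -0.894).
- **Release:** (0.559, 0.0725), which lies on the rack axis to within 1 mm, at height 0.06 as specified.

I'll work out the move to a point above the push-block side of the button, with the fingers closing across the bar.

```bash
cat >> h.py <<'E'
E_=np.array([-.449,-.8936,0]); E_/=np.linalg.norm(E_)
REL=np.array([.559,.0725,.062])
Z=np.array([0,0,-1.]); RT=R.from_matrix(np.stack([-E_,np.cross(Z,-E_),Z],1))
def rel(t):
    s=env.sense(); r=R.from_quat(s["tool_rot"])
    print("cm",(r.inv().apply(t-s["position"])*100).round(2),"deg",np.degrees((r.inv()*RT).as_rotvec()).round(2))
E
python3 - <<'E'
from h import *
rel(REL+E_*.013+[0,0,.10])
E
```

```text
cm [-47.32 -23.17   7.64] deg [-6.000e-02  4.000e-02  9.119e+01]
```

apply_moves([
  [-47.3, -23.2, 7.6, 0, 0, 91.2, 1],
  [-47.3, -23.2, 7.6, 0, 0, 91.2, 1],
  [-47.3, -23.2, 7.6, 0, 0, 91.2, 1],
  [-47.3, -23.2, 7.6, 0, 0, 91.2, 1],
  [-47.3, -23.2, 7.6, 0, 0, 91.2, 1],
  [-47.3, -23.2, 7.6, 0, 0, 91.2, 1],
  [-47.3, -23.2, 7.6, 0, 0, 91.2, 1],
  [-47.3, -23.2, 7.6, 0, 0, 91.2, 1],
  [-47.3, -23.2, 7.6, 0, 0, 91.2, 1],
  [-47.3, -23.2, 7.6, 0, 0, 91.2, 1],
  [-47.3, -23.2, 7.6, 0, 0, 91.2, 1],
  [-47.3, -23.2, 7.6, 0, 0, 91.2, 1],
], grip_force=5)

```text
clock: 1.1
position: [0.534, 0.0841, 0.1668]
tool_rot: [0.828, 0.561, -0.0, -0.0]
contact_force: [0.7, 0.5, -0.2]
opening: 0.0105
grip_force: 0.0
```

```bash
python3 - <<'E'
from h import *
rel(REL+E_*.013+[0,0,.10])
E
```

```text
cm [-1.44  2.64  0.48] deg [-0.03  0.01  4.88]
```

apply_moves([
  [-1.4, 2.6, 0.5, 0, 0, 4.9, 1],
  [-1.4, 2.6, 0.5, 0, 0, 4.9, 1],
  [-1.4, 2.6, 0.5, 0, 0, 4.9, 1],
  [-1.4, 2.6, 0.5, 0, 0, 4.9, 1],
  [-1.4, 2.6, 0.5, 0, 0, 4.9, 1],
])

```text
clock: 1.52
position: [0.5518, 0.0645, 0.1625]
tool_rot: [0.849, 0.528, -0.0, -0.0]
contact_force: [-0.6, 0.6, -0.2]
opening: 0.0011
grip_force: 0.0
```

```bash
python3 - <<'E'
from h import *
rel(REL+E_*.013+[0,0,.10])
im,P=cam("wrist"); save("w1.png",im)
h=cv2.cvtColor(im,cv2.COLOR_RGB2HSV)
m=((h[...,0]>5)&(h[...,0]<18)&(h[...,1]>190)&(h[...,2]>100)).astype(np.uint8)
n,l,s,c=cv2.connectedComponentsWithStats(m)
for i in range(1,n):
    if s[i,4]>60: 
        q=P[l==i]; q=q[np.abs(q[:,2]-.06)<.008]
        print(s[i],c[i],np.nanmedian(q,0),cv2.minAreaRect((q[:,:2]*1000).astype(np.float32)) if len(q) else 0)
E
```

```text
cm [-0.26  0.28  0.05] deg [-0.01 -0.    0.46]
[234 159  52   8  77] [259.20779221 159.8961039 ] [0.56845155 0.08630313 0.06046609] ((569.8096923828125, 85.57466125488281), (4.488992691040039, 39.5687141418457), 56.85232925415039)
[234 183  51  18 672] [258.45833333 193.21875   ] [0.55662673 0.06214374 0.0609847 ] ((557.77734375, 62.456512451171875), (14.22379207611084, 39.774112701416016), 64.76399230957031)
```

View pics/w1.png

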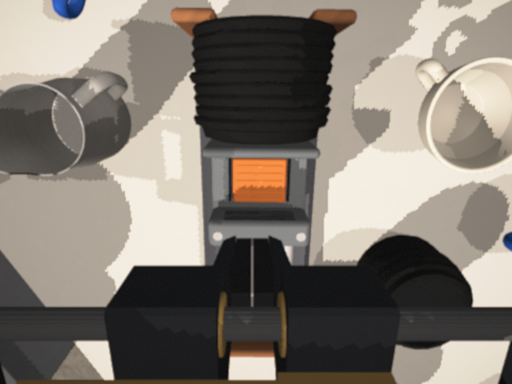

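The wrist view shows the release at (259,180), the push block at (259,215) and the fingertips at (252,240). Combining its far and near edges puts the release centre near (0.5625, 0.072), and the top view agrees to about 3 mm. I'll use the average and go down to just above the button.

```bash
sed -i 's/REL=np.array.*/REL=np.array([.561,.0722,.062])/' h.py; python3 - <<'E'
from h import *
rel(REL+E_*.0125+[0,0,.004]); print(env.sense()["position"])
E
```

```text
cm [-0.16  0.47  9.66] deg [ 0.01 -0.01  0.46]
[0.55181976 0.0645106  0.16264252]
```

apply_moves([
  [-0.2, 0.5, 0, 0, 0, 0.5, 1],
  [-0.2, 0.5, 2, 0, 0, 0.5, 1],
  [-0.2, 0.5, 4, 0, 0, 0.5, 1],
  [-0.2, 0.5, 5, 0, 0, 0.5, 1],
  [-0.2, 0.5, 5, 0, 0, 0.5, 1],
  [-0.2, 0.5, 5, 0, 0, 0.5, 1],
])

```text
clock: 2.07
position: [0.556, 0.0596, 0.1127]
tool_rot: [0.852, 0.524, -0.0, -0.0]
contact_force: [-0.1, 0.7, 0.0]
opening: 0.0007
grip_force: 0.0
```

```bash
python3 - <<'E'
from h import *
rel(REL+E_*.0125+[0,0,.004])
E
```

```text
cm [ 0.1  -0.12  4.67] deg [-0.    0.   -0.13]
```

apply_moves([
  [0.1, -0.1, 1.5, 0, 0, -0.1, 1],
  [0.1, -0.1, 3, 0, 0, -0.1, 1],
  [0.1, -0.1, 4, 0, 0, -0.1, 1],
  [0.1, -0.1, 4.6, 0, 0, -0.1, 1],
  [0.1, -0.1, 4.6, 0, 0, -0.1, 1],
  [0.1, -0.1, 4.6, 0, 0, -0.1, 1],
])

```text
clock: 2.57
position: [0.5558, 0.0608, 0.067]
tool_rot: [0.851, 0.525, 0.0, 0.0]
contact_force: [-0.8, 0.0, 0.5]
opening: 0.0006
grip_force: 0.0
```

```bash
python3 - <<'E'
from h import *
rel(REL+E_*.0125+[0,0,0])
im,P=cam("wrist"); save("w2.png",im)
E
```

```text
cm [ 0.   -0.05  0.5 ] deg [ 0.04 -0.02 -0.05]
```

View pics/w2.png

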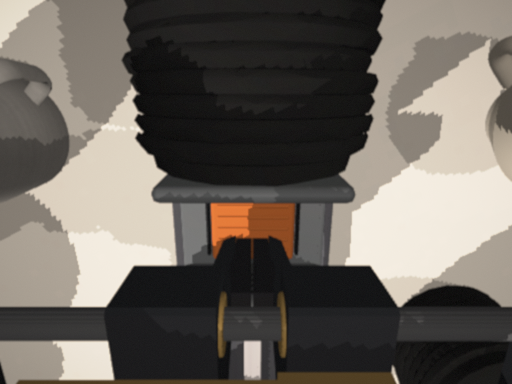

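The fingertips (252,238) are in the well over the orange release, clear of the face plate, with no contact force. Now I'll press.

apply_moves([
  [0, 0, 0.4, 0, 0, 0, 1],
  [0, 0, 0.8, 0, 0, 0, 1],
  [0, 0, 1.2, 0, 0, 0, 1],
  [0, 0, 1.2, 0, 0, 0, 1],
  [0, 0, 1.2, 0, 0, 0, 1],
])

```text
clock: 3.03
position: [0.556, 0.0608, 0.0548]
tool_rot: [0.851, 0.525, 0.001, 0.0]
contact_force: [0.6, 0.7, 6.0]
opening: 0.0003
grip_force: 2.7
```

The release is pressed about 7 mm at 6 N. Now I'll push towards the loading end, which is tool -x.

apply_moves([
  [0, 0, 0.07, 0, 0, 0, 1],
  [-0.3, 0, 0.07, 0, 0, 0, 1],
  [-0.8, 0, 0.07, 0, 0, 0, 1],
  [-1.4, 0, 0.07, 0, 0, 0, 1],
  [-2.0, 0, 0.07, 0, 0, 0, 1],
  [-2.6, 0, 0.07, 0, 0, 0, 1],
  [-3.2, 0, 0.07, 0, 0, 0, 1],
  [-3.8, 0, 0.07, 0, 0, 0, 1],
  [-4.4, 0, 0.07, 0, 0, 0, 1],
  [-5.0, 0, 0.07, 0, 0, 0, 1],
])

```text
clock: 3.87
position: [0.5336, 0.0162, 0.0543]
tool_rot: [0.851, 0.524, 0.001, 0.0]
contact_force: [0.4, 2.6, 8.1]
opening: 0.0006
grip_force: 3.7
```

```bash
python3 - <<'E'
from h import *
s=env.sense();print((s["position"]-[.556,.0608,.0548])@E_,s["contact_force"])
im,P=cam("top"); save("t2.png",cv2.resize(im[130:250,170:340],None,fx=4.5,fy=4.5))
E
```

```text
0.049958676110913675 [0.44496107 2.58225162 8.10385842]
```

View pics/t2.png

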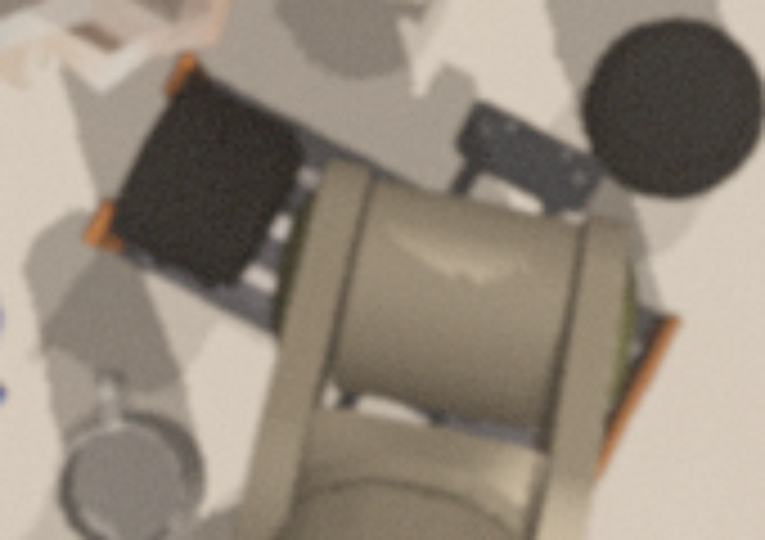

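The follower has left the lids (gap at about (280,215)). The rack and lids have not moved, so I'll continue.

apply_moves([
  [-0.4, 0, 0, 0, 0, 0, 1],
  [-1.0, 0, 0, 0, 0, 0, 1],
  [-1.6, 0, 0, 0, 0, 0, 1],
  [-2.2, 0, 0, 0, 0, 0, 1],
  [-2.8, 0, 0, 0, 0, 0, 1],
  [-3.4, 0, 0, 0, 0, 0, 1],
  [-4.0, 0, 0, 0, 0, 0, 1],
  [-4.6, 0, 0, 0, 0, 0, 1],
  [-5.0, 0, 0, 0, 0, 0, 1],
  [-5.3, 0, 0, 0, 0, 0, 1],
  [-5.5, 0, 0, 0, 0, 0, 1],
])

```text
clock: 4.83
position: [0.5087, -0.0331, 0.0543]
tool_rot: [0.852, 0.524, 0.001, 0.0]
contact_force: [0.2, 2.3, 8.6]
opening: 0.0003
grip_force: 4.1
```

Moved 105 mm in total, with about 2 N along the bar and no end contact yet. I'll creep on.

apply_moves([
  [-0.2, 0, 0, 0, 0, 0, 1],
  [-0.4, 0, 0, 0, 0, 0, 1],
  [-0.5, 0, 0, 0, 0, 0, 1],
  [-0.5, 0, 0, 0, 0, 0, 1],
])

```text
clock: 5.17
position: [0.5065, -0.0375, 0.0543]
tool_rot: [0.851, 0.524, 0.001, 0.0]
contact_force: [-0.0, 1.8, 9.1]
opening: 0.0003
grip_force: 4.3
```

apply_moves([
  [-0.2, 0, 0, 0, 0, 0, 1],
  [-0.3, 0, 0, 0, 0, 0, 1],
  [-0.3, 0, 0, 0, 0, 0, 1],
])

```text
clock: 5.42
position: [0.5054, -0.0398, 0.0543]
tool_rot: [0.852, 0.524, 0.001, 0.0]
contact_force: [0.6, 4.3, 8.3]
opening: 0.0005
grip_force: 3.9
```

apply_moves([
  [-0.1, 0, 0, 0, 0, 0, 1],
  [-0.2, 0, 0, 0, 0, 0, 1],
  [-0.2, 0, 0, 0, 0, 0, 1],
])

```text
clock: 5.67
position: [0.5047, -0.0413, 0.0543]
tool_rot: [0.852, 0.524, 0.001, 0.0]
contact_force: [1.8, 5.8, 6.3]
opening: 0.0007
grip_force: 4.4
```

The force along the bar is rising to about 6 N, so the follower is on the bumpers. I'll lift straight up so the release springs up, then clear the fingers.

apply_moves([
  [0, 0, 0, 0, 0, 0, 1],
  [0, 0, 0, 0, 0, 0, 1],
  [0, 0, -0.4, 0, 0, 0, 1],
  [0, 0, -0.9, 0, 0, 0, 1],
  [0.1, 0, -1.5, 0, 0, 0, 1],
  [0.3, 0, -3, 0, 0, 0, 1],
  [0.3, 0, -5, 0, 0, 0, 1],
  [0.3, 0, -7, 0, 0, 0, 1],
  [0.3, 0, -9, 0, 0, 0, 1],
  [0.3, 0, -9, 0, 0, 0, 1],
  [0.3, 0, -9, 0, 0, 0, 1],
])

```text
clock: 6.58
position: [0.5052, -0.0393, 0.1439]
tool_rot: [0.851, 0.525, 0.0, 0.0]
contact_force: [-0.0, -0.4, -0.9]
opening: -0.0
grip_force: 0.0
```

```bash
python3 - <<'E'
from h import *
im,P=cam("wrist"); b,Q=cam("side"); save("w3.png",np.hstack([im[:,60:460],cv2.resize(b[160:300,190:340],(400,384))]))
h=cv2.cvtColor(im,cv2.COLOR_RGB2HSV)
m=(h[...,0]>5)&(h[...,0]<18)&(h[...,1]>170)&(h[...,2]>90)&(np.abs(P[...,2]-.06)<.012)
q=P[m]; t=(q-REL)@E_; print("release along",np.percentile(t,[1,50,99]),"z",np.median(q[:,2]))
E
```

```text
release along [0.09534345 0.11177022 0.12971763] z 0.06292729090565127
```

View pics/w3.png

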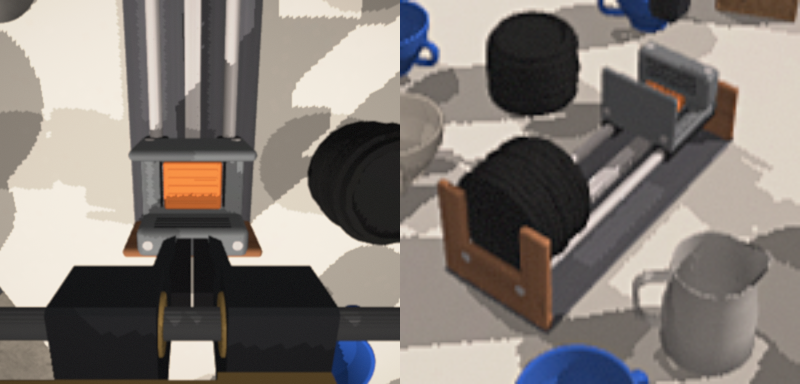

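The wrist and side views show the follower standing against the loading plate. The release is up (z about 0.062), the lids lie in place, and the neighbours haven't moved. I'll check that the rack hasn't shifted, then hand in.

```bash
python3 - <<'E'
from h import *
a,P=cam("top"); h=cv2.cvtColor(a,cv2.COLOR_RGB2HSV)
for r,z in ((np.s_[138:156,203:220],.096),(np.s_[170:190,186:200],.096),(np.s_[198:245,294:325],.061)):
    H=h[r];p=P[r]; m=(H[...,0]>3)&(H[...,0]<20)&(H[...,1]>90)&(abs(p[...,2]-z)<.015); print(m.sum(),np.median(p[m],0) if m.any() else 0)
print(env.job_done())
E
```

```text
36 [0.64423531 0.14896396 0.09725613]
47 [0.5705567  0.18643562 0.09632311]
0 0
the job is handed in; nothing more can be done
None
```

The follower stands at the loading end, about 112 mm from where it started, with the release sprung up. The rack's dispensing end is within about 2 mm of its start, nothing else was disturbed, and the job is handed in; the hand-in returned no verdict.

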